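Third hand at the bench hook: press a spoon blank against the sprung fence

ROBOT

A 6-joint arm with a two-finger parallel gripper is mounted at the origin on the work surface. World frame = base frame: x ahead of the robot, y to its left, z up, the work surface at z = 0. Lengths are in m, angles in rad, forces in N, time in s.
With the tool pointing down it reaches from about 0.375 to 0.9 m from the base axis. Payload 3.1 kg.
Tool frame: the origin (TCP) lies on the centre line of the jaws, within the pads' length; the fingertips stand 8 mm ahead of it and the grasp point (between the pads) lies 11 mm behind it; z points along the fingers, y is the line along which they close (so a half turn about z gives the same grasp; the last joint's range is limited). The gripper opens to 85 mm and grips with 20 to 120 N. Pads are 22 mm wide; open, the fingers measure 114 mm over their backs; the gripper's body (76 mm by 85 mm) begins 54 mm behind the grasp point. The pads swing forward as they close: fully open they stand 13 mm farther back than shut.
Start: joints at [1.03, 0.527, 1.433, -0, 1.181, -0.178], TCP at [0.222, 0.584, 0.239] pointing down, gripper open.
Joint ranges: [-3.08, 3.08], [-0.75, 2.2], [0.22, 2.44], [-1.43, 4.57], [0, 2.65], [-2.85, 2.85]. Speed limits (rad/s): [2.79, 2.79, 3.14, 3.14, 3.14, 3.14].

INTERFACE

Orientations are given as a unit quaternion [x, y, z, w].
In Python, from station import * gives the robot as it stands.
- The arm moves only by the tool play_rows, never from a script. Its argument "rows" is a list of rows, each a list of 3 entries, a list of its own where there are three numbers: the turn, a rotation vector about the tool's x, y, z in degrees, then the shift along the tool's x, y, z in mm, then the closure, from 0 (fully open) to 1 (shut). In form: [[[ax, ay, az], [dx, dy, dz], jaw], ...]. A call has 1 to 12 rows; each row shifts and turns the commanded pose from where the row before left it, along the tool's axes as they then stand; what a row does not reach is not made up. A row lasts 1/12 s, in which the tool goes at most 41.7 mm and 7.16 degrees, less where a joint would pass 70% of its speed; a pose out of reach is approached as far as the arm can. A call with a gripper value outside its range is refused whole. The fingers move at their own pace and stop on an object; "grip_force" is the grip in N (left out, the last holds). Time passes only in rows, so rows that do not move let the fingers close. It gives the time, the measured TCP pose, the force, the opening and the grip force at its end, in the units of the state.
- sense(): the state, without advancing time (a new reading comes with each control period).
- snapshot(name): name is "scene" or "top"; returns (picture, depth): 420x560x3 uint8, red, green, blue; 420x560 float32, m along the optical axis (not along the pixel's ray), 0 where there is no reading.
- get_calibration(name): a dict with "vfov" (degrees; the focal length in pixels is half the picture's height over the tangent of half this angle, whatever the lens; pixels are square), "cx", "cy" (the principal point, pixels), "xyz" and "attitude" of the camera in the world. Camera axes: x right, y down, z forward; pixel columns grow to the right and rows downward; lengths in m; the calibration is good to about 2 mm. A picture is of the moment at which its call begins. get_calibration takes no time and is no camera call.
- sign_off(): hands the job in; it is judged then, once.
The state is a dict: "t": time; "q": joint angles; "qd": joint speeds; "tau": joint torques, N m; "tcp_pos": TCP position; "tool_rot": TCP orientation; "force": force on the tool from outside, world axes, zero at the start; "ft_torque": the same for the moment, N m; "finger_gap": opening from 0.0 (shut) to 1.0 (fully open); "gripper_force": force on a finger pad.
Only numpy, scipy, OpenCV 4.12 (cv2) and the standard library are available. Lean on these libraries where they do the work, as an engineer would, in place of code of your own. Each camera call takes 0.05 s, during which the arm holds its last target. There are 200 camera calls.

TASK

Pick up the dark walnut spoon blank, lay it flat on the bench hook along the black centre line with its broad square-sawn end towards the sprung fence, and push it squarely against the fence until the fence's red pointers stand in the green zone; never push on as far as the red marks. Keep up that steady push as a third hand for the carver who will clamp it: wait there at least two seconds and finish while still holding the blank, pressed, without letting go. Leave the pale maple blank, flask, sanding block and coping saw where they are.

Things in the scene. Friction and masses are not known exactly. Their poses are not given: they have to be found in the camera images.
- walnut: Dark brown walnut spoon blank, 170 mm long (x), about 100 g, lying flat. Origin: mid-length, on the underside; z up, x towards the broad end. Broad end: 54 mm wide, 26 mm thick, x = 21 to 85 mm, sawn face at x = 85. Handle: 24 mm wide and thick, x = -85 (rounded) to 24 mm; grip it across from above. Starts on the table left or right of the bench hook.
- walnut_end (a point): Centre of the walnut blank's flat sawn broad end face (x = +85 mm of the blank), 13 mm above its underside.
- maple: Pale maple spoon blank, 170 mm long (x), about 100 g, lying flat. Origin: mid-length, on the underside; z up, x towards the broad end. Broad end: 54 mm wide, 26 mm thick, x = 21 to 85 mm, sawn face at x = 85. Handle: 24 mm wide and thick, x = -85 (rounded) to 24 mm; grip it across from above. On the other side from the walnut. Not to be moved.
- bench_hook: Fixed pale wooden board, 22 mm thick, on the table; place and yaw vary. Origin at table height, z up; board spans x = -130 to 160, y = -80 to 80 mm, top at z = 22. A black line along y = 0 is the centre line. The sprung fence stands across it towards +x, springs and a fixed block (x = 142 to 160, top z = 62 mm) behind it. Push towards the board's +x to load it.
- fence: The sprung wooden fence with its black rubber front facing the board's -x. Origin in the plane of that front, mid-width, at table height: x = 85 mm + travel, y = 0, z = 0 in the board's frame. The fence is 118 mm wide, 20 mm thick, from 1 mm above the board to z = 59 mm, with a thin red pointer at either end over white scales.
- green_zone (a point): Middle of the green zone (10 mm along x, 18 mm along y) of the scale at the board's +y edge, at x = 106, y = 70, z = 22 mm of the board; the other scale mirrors it. Pointers (2 mm thick, 10 mm behind the fence's front) are in the green at a travel of 6 to 16 mm; the red mark begins at 20 mm.
- fence_travel (a joint): Travel of the fence along the board's +x, in m: 0 at rest, 0.024 at the end stop. The spring pushes back with 2.1 N at 0 plus 0.7 N per mm; the middle of the green zone, 0.011, is about 10 N.
- flask: Upright dark red drinking flask, 68 mm across, 205 mm tall, 0.4 kg; origin centre of its underside. Not to be moved.
- sanding_block: Cork sanding block, 100 by 60 by 36 mm; origin centre of its underside. Not to be moved.
- coping_saw: Coping saw lying flat beyond the bench hook: steel U frame 110 mm (x) by 170 mm (y), with a 100 mm wooden handle towards +y on its far side, 22 mm high; origin at the middle of the frame, at table height. Not to be moved.

How it is judged:
By the outcome, as a careful person would: the job done as asked, in the order asked, and still so for the second after the job is handed in, while the arm keeps its last pose, push and grip.
It also fails if it takes over 48 s, if anything falls off the work surface, if the arm or the gripper's body presses on something with over 40 N, if the wrist force passes 120 N, or if a joint passes its speed limit or range.

## Working session

There is one attempt and no reset: what is moved stays moved. The work goes in short steps, Python scripts to look and compute and a tool call to move; the robot and the scene stay as the last step left them, time stands still between calls to the robot, and variables do not carry over. Pictures are saved under pics/ and viewed, at most 10 in all, crops included, and the job is handed in when it is done.

Besides the shell and the picture viewer there is one more tool, called after "Request:" as a command line: name --argument value ..., lists and objects as JSON in quotes. play_rows: Moves the arm, as the interface text tells. Its arguments: {"type":"object","properties":{"rows":{"type":"array","items":{"type":"array"}},"grip_force":{"type":"number"}},"required":["rows"]}

```bash
mkdir -p pics; ls; cat > h.py <<'E'
from station import *
import numpy as np, cv2
from scipy.spatial.transform import Rotation as R
def cam(n):
    c=get_calibration(n); f=210/np.tan(np.radians(c["vfov"])/2); return c,f
def rot(c):
    a=np.array(c["attitude"],float)
    return R.from_quat(a) if a.size==4 else R.from_matrix(a)
def ray(n,px,z):
    c,f=cam(n); px=np.atleast_2d(px).astype(float)
    d=np.c_[(px[:,0]-c["cx"])/f,(px[:,1]-c["cy"])/f,np.ones(len(px))]
    d=rot(c).apply(d); o=np.array(c["xyz"]); return o+d*((z-o[2])/d[:,2])[:,None]
def proj(n,P):
    c,f=cam(n); p=rot(c).inv().apply(np.atleast_2d(P)-np.array(c["xyz"]))
    return np.c_[p[:,0]/p[:,2]*f+c["cx"],p[:,1]/p[:,2]*f+c["cy"]]
def save(n,name):
    p,d=snapshot(n); cv2.imwrite(f"pics/{name}.png",cv2.cvtColor(p,cv2.COLOR_RGB2BGR)); np.save(f"pics/{name}.npy",d); return p,d
E
python3 - <<'E'
from h import *
for n in("scene","top"):
    save(n,n+"0"); print(n,get_calibration(n))
print(sense())
E
```

```text
pics
scene {'vfov': 55.78384933187783, 'cx': 279.1858975560027, 'cy': 207.88983496043383, 'xyz': array([1.55347866, 0.22038602, 1.06106838]), 'attitude': array([ 0.56350788,  0.73710081, -0.28969935, -0.23497991])}
top {'vfov': 46.12091254645871, 'cx': 279.43704696351455, 'cy': 217.76965175987777, 'xyz': array([ 0.44856462, -0.01097658,  1.44840307]), 'attitude': array([ 0.71098056, -0.69955787,  0.0473881 , -0.05366386])}
{'t': 0.1, 'q': array([ 1.02948475e+00,  5.28424999e-01,  1.43379502e+00,  1.77951854e-05,
        1.18140408e+00, -1.78498086e-01]), 'qd': array([ 0.0009547 , -0.00144829, -0.00385773,  0.00102336,  0.00123194,
       -0.00047078]), 'tau': array([-5.91296121e-04, -4.43302846e+01, -1.78583568e+01, -3.11015838e-04,
        3.80919693e-03,  2.20505120e-05]), 'tcp_pos': array([0.22144769, 0.58376854, 0.238393  ]), 'tool_rot': array([ 1.80416653e-01,  9.83589752e-01, -9.47749281e-04, -3.65423904e-04]), 'force': array([-0.73288985,  0.31834961, -0.42838523]), 'ft_torque': array([ 0.01343312, -0.01813472,  0.03673592]), 'gripper_force': 0.0, 'finger_gap': 1.0004202852842268}
```

View pics/top0.png

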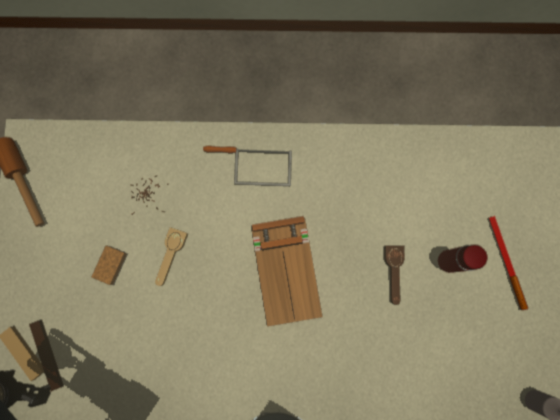

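View pics/scene0.png

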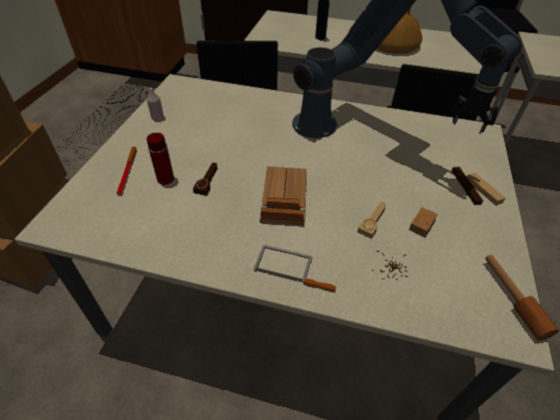

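The top view shows the walnut at about (395,273) with its broad end up (away from the robot, row ~247). The board's corners are near (252,225), (305,217), (268,325) and (322,317), with the fence at rows ~225–245. The maple is at (171,256), the flask at (463,258), the sanding block at (109,265) and the saw at (263,167).

```bash
python3 - <<'E'
from h import *
p=cv2.cvtColor(cv2.imread("pics/top0.png"),cv2.COLOR_BGR2RGB); d=np.load("pics/top0.npy")
c,f=cam("top"); v,u=np.mgrid[0:420,0:560]
P=np.dstack([(u-c["cx"])/f*d,(v-c["cy"])/f*d,d]).reshape(-1,3); W=(rot(c).apply(P)+c["xyz"]).reshape(420,560,3)
h=W[...,2]; print("table h",np.median(h[330:400,200:250]), "board",np.median(h[270:310,270:285]),"walnut",h[258,395],h[290,395])
g=p.astype(int).sum(2)
def roi(m,x0,y0,x1,y1):
    o=np.zeros_like(m,np.uint8); o[y0:y1,x0:x1]=m[y0:y1,x0:x1]
    n,l,s,_=cv2.connectedComponentsWithStats(o); return (l==1+np.argmax(s[1:,4])).astype(np.uint8)
# walnut by saturation/darkness and height
hsv=cv2.cvtColor(p,cv2.COLOR_RGB2HSV)
m=roi((h>0.012),375,235,415,315)
ys,xs=np.nonzero(m); print("walnut px",len(xs),xs.min(),xs.max(),ys.min(),ys.max())
Q=ray("top",np.c_[xs,ys],0.025)[:,:2]; mu=Q.mean(0); w,V=np.linalg.eigh(np.cov((Q-mu).T)); a=V[:,1]; a*=np.sign(a[0])
# refine axis with the handle's and head's midlines
s=(Q-mu)@a; n=np.array([-a[1],a[0]]); t=(Q-mu)@n
print("range",s.min(),s.max(),"widths",[(round(k,3),round(np.ptp(t[(s>k)&(s<k+.01)]),4),round(t[(s>k)&(s<k+.01)].mean(),4)) for k in np.arange(s.min(),s.max()-.009,.01)])
print("mu",mu,"yaw",np.degrees(np.arctan2(a[1],a[0])),"mid",mu+a*(s.min()+s.max())/2)
# board
m=roi((h>0.012)&(h<.08),240,205,335,335)
ct=max(cv2.findContours(m,0,2)[0],key=cv2.contourArea); b=cv2.boxPoints(cv2.minAreaRect(ct)); print("box",b.round(1).tolist()); print(ray("top",b,0.022).round(4))
# centre line: darkest px per row
for r in range(250,318,8):
    x0=int(283+(r-245)*.12); seg=g[r,x0-8:x0+14]; k=x0-8+seg.argmin(); print(r,k,seg.min(),ray("top",[k,r],.022)[0,:2].round(4))
cv2.imwrite("pics/crop.png",cv2.resize(cv2.imread("pics/top0.png")[205:335,235:425],None,fx=4,fy=4,interpolation=cv2.INTER_CUBIC))
E
```

```text
table h 0.001621704110387534 board 0.023558595383625036 walnut 0.0293130338933838 0.0237051425014847
walnut px 742 385 404 245 304
range -0.10084475452755191 0.06747710420823078 widths [(np.float64(-0.101), np.float64(0.0199), np.float64(-0.0011)), (np.float64(-0.091), np.float64(0.0228), np.float64(0.0004)), (np.float64(-0.081), np.float64(0.0228), np.float64(0.0002)), (np.float64(-0.071), np.float64(0.0229), np.float64(-0.0002)), (np.float64(-0.061), np.float64(0.0229), np.float64(-0.0001)), (np.float64(-0.051), np.float64(0.0229), np.float64(-0.0002)), (np.float64(-0.041), np.float64(0.0257), np.float64(0.0006)), (np.float64(-0.031), np.float64(0.023), np.float64(-0.0006)), (np.float64(-0.021), np.float64(0.0258), np.float64(0.0003)), (np.float64(-0.011), np.float64(0.0258), np.float64(-0.0001)), (np.float64(-0.001), np.float64(0.0286), np.float64(0.0009)), (np.float64(0.009), np.float64(0.0488), np.float64(0.0002)), (np.float64(0.019), np.float64(0.0545), np.float64(0.0005)), (np.float64(0.029), np.float64(0.0547), np.float64(-0.0005)), (np.float64(0.039), np.float64(0.0547), np.float64(-0.0003)), (np.float64(0.049), np.float64(0.0548), np.float64(-0.0005))]
mu [ 0.51214305 -0.32942993] yaw -0.004235466237226101 mid [ 0.49545922 -0.32942869]
box [[249.39999389648438, 224.3000030517578], [304.70001220703125, 214.8000030517578], [322.20001220703125, 316.3999938964844], [266.8999938964844, 326.0]]
[[ 0.6332  0.0908  0.022 ]
 [ 0.6639 -0.0703  0.022 ]
 [ 0.3729 -0.1228  0.022 ]
 [ 0.3437  0.0338  0.022 ]]
250 277 286 [0.5595 0.0089]
258 284 234 [ 0.5367 -0.0117]
266 285 235 [ 0.5138 -0.0149]
274 286 245 [ 0.4909 -0.0182]
282 288 243 [ 0.4682 -0.0242]
290 289 228 [ 0.4456 -0.0274]
298 290 223 [ 0.423  -0.0306]
306 292 238 [ 0.4006 -0.0366]
314 293 252 [ 0.3783 -0.0397]
```

View pics/crop.png

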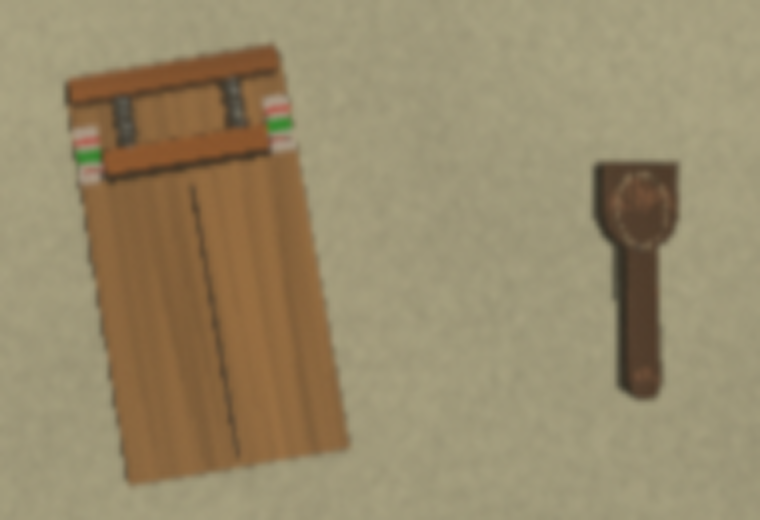

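The crop shows the centre line running from about (192,185) to (239,458) in crop pixels, which is (283,251) to (295,319) in full-picture pixels. Green zones are at (88,157) and (280,124). The walnut points straight up with its broad end away from the robot. Next I'll fit the board from the greens and a sub-pixel line.

```bash
cat > board.py <<'E'
from h import *
def board(p):
    hsv=cv2.cvtColor(p,cv2.COLOR_RGB2HSV); m=cv2.inRange(hsv,(45,90,50),(80,255,255)); m[:,:230]=0; m[:,330:]=0; m[:200]=0; m[270:]=0
    n,l,s,ce=cv2.connectedComponentsWithStats(m); k=np.argsort(-s[1:,4])[:2]+1
    g=sorted([ce[i] for i in k],key=lambda q:q[0]); G=ray("top",g,.022)[:,:2]
    print("green areas",s[k,4],"px",np.round(g,1).tolist(),"sep",np.linalg.norm(G[0]-G[1]))
    return G
def line(p):
    g=255*3-p.astype(float).sum(2); pts=[]
    for r in range(256,316):
        x0=283.5+(r-256)*.163; k=np.arange(int(x0)-5,int(x0)+7); w=g[r,k]; w=np.clip(w-np.percentile(w,70)-60,0,None)
        if w.sum()>0: pts.append([(k*w).sum()/w.sum(),r])
    Q=ray("top",pts,.022)[:,:2].astype(np.float32); v=cv2.fitLine(Q,cv2.DIST_HUBER,0,.001,.001).ravel()
    a=v[:2]*np.sign(v[0]); print("line n",len(Q),"yaw",np.degrees(np.arctan2(a[1],a[0])),"pt",v[2:]); return v[2:],a
E
python3 - <<'E'
from board import *
p=cv2.cvtColor(cv2.imread("pics/top0.png"),cv2.COLOR_BGR2RGB)
G=board(p); e=G[0]-G[1]; print("greens yaw",np.degrees(np.arctan2(-e[0],e[1])),"mid",G.mean(0))
q,a=line(p); n=np.array([-a[1],a[0]]); print("mid of greens off line",(G.mean(0)-q)@n)
s=(G.mean(0)-q)@a; o=q+a*(s-.106); print("origin",o,"fence front",o+.085*a)
p2,d2=snapshot("scene")
# scene check: walnut and greens
hsv=cv2.cvtColor(p2,cv2.COLOR_RGB2HSV); m=cv2.inRange(hsv,(45,90,40),(80,255,255)); n_,l,s_,ce=cv2.connectedComponentsWithStats(m); k=np.argsort(-s_[1:,4])[:2]+1; print("scene greens",s_[k,4],ray("scene",ce[k],.022)[:,:2],"top",G)
pts=np.array([[.495-.075,-.3294,.024],[.495+.085,-.3294,.026],[*o,.022],[*(o-.13*a),.022],[*(o+.075*a),.022]])
print(proj("scene",pts).round(1))
for u,v in proj("scene",pts).round().astype(int): cv2.circle(p2,(int(u),int(v)),1,(0,255,255),-1)
cv2.imwrite("pics/sc.png",cv2.cvtColor(cv2.resize(p2[130:260,180:330],None,fx=5,fy=4.6),cv2.COLOR_RGB2BGR))
E
```

```text
green areas [18 16] px [[256.5, 244.0], [304.5, 235.9]] sep 0.14132135102078666
greens yaw 10.560231266672549 mid [ 0.58893835 -0.00078523]
line n 4 yaw 10.660673 pt [ 0.47502849 -0.02117668]
mid of greens off line -0.0010329394162998176
origin [ 0.48457682 -0.01937928] fence front [ 0.56810972 -0.00365495]
scene greens [4 1] [[ 0.59591669 -0.06918387]
 [ 0.5704084   0.07585012]] top [[ 0.57598844  0.06867865]
 [ 0.60188827 -0.07024911]]
[[213.8 163.7]
 [198.2 189.7]
 [284.3 189.3]
 [286.3 167.1]
 [283.  203.3]]
```

View pics/sc.png

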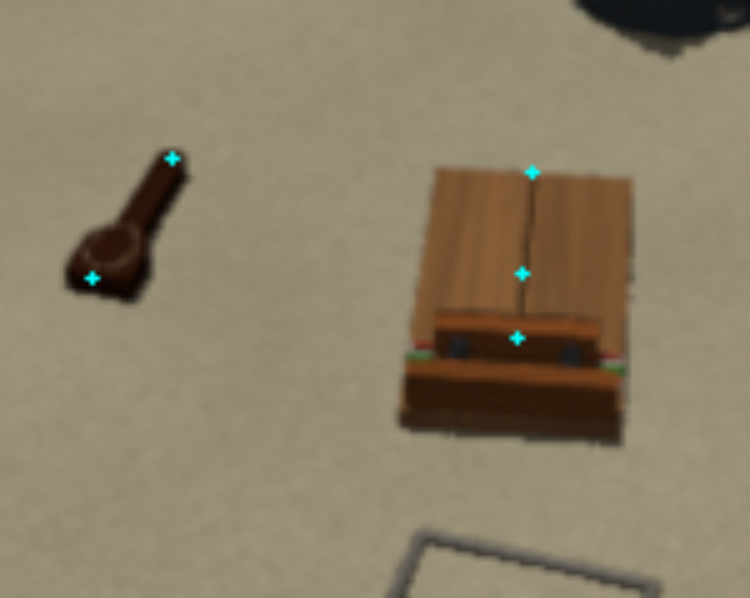

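Request:
play_rows --rows '[[[0, 0, -7], [0, 0, 0], 0], [[0, 0, -7], [0, 0, 0], 0], [[0, 0, -6.8], [0, 0, 0], 0], [[0, 0, 0], [-20, 0, 0], 0], [[0, 0, 0], [-30, 0, 0], 0], [[0, 0, 0], [-30, 0, 0], 0], [[0, 0, 0], [-30, 0, 0], 0], [[0, 0, 0], [-30, 0, 0], 0], [[0, 0, 0], [-30, -10, 0], 0], [[0, 0, 0], [-30, -20, 0], 0], [[0, 0, 0], [-30, -30, 0], 0], [[0, 0, 0], [-24, -30, 0], 0]]' --grip_force 60

```text
t: 1.15
tcp_pos: [0.4771, 0.494, 0.2385]
tool_rot: [-0.0, 1.0, -0.0, 0.0]
force: [1.3, -0.5, 0.2]
finger_gap: 1.001
gripper_force: 0.0
```

```bash
python3 - <<'E'
from board import *
p=cv2.cvtColor(cv2.imread("pics/top0.png"),cv2.COLOR_BGR2RGB)
g=765-p.astype(float).sum(2); pts=[]
for r in range(256,315):
    x0=283.8+(r-256)*.163; k=np.arange(int(round(x0))-3,int(round(x0))+4); w=g[r,k]; w=np.clip(w-np.median(w)-15,0,None)
    if w.sum()>0: pts.append([(k*w).sum()/w.sum(),r])
Q=ray("top",pts,.022)[:,:2].astype(np.float32); v=cv2.fitLine(Q,cv2.DIST_HUBER,0,.001,.001).ravel(); a=v[:2]*np.sign(v[0]); n=np.array([-a[1],a[0]])
print(len(Q),np.degrees(np.arctan2(a[1],a[0])),v[2:],"res",np.std((Q-v[2:])@n)); G=board(p); print("green mid off",(G.mean(0)-v[2:])@n)
print("origin",v[2:]+a*((G.mean(0)-v[2:])@a-.106))
E
```

```text
59 10.52576 [ 0.4599447  -0.02519378] res 0.00020039361
green areas [18 16] px [[256.5, 244.0], [304.5, 235.9]] sep 0.14132135102078666
green mid off 0.0004335810770557079
origin [ 0.48480123 -0.02057534]
```

Request:
play_rows --rows '[[[0, 0, 0], [0, -34, 0], 0], [[0, 0, 0], [0, -34, 0], 0], [[0, 0, 0], [0, -34, 0], 0], [[0, 0, 0], [0, -34, 0], 0], [[0, 0, 0], [0, -34, 0], 0], [[0, 0, 0], [0, -34, 0], 0], [[0, 0, 0], [0, -34, 0], 0], [[0, 0, 0], [0, -34, 0], 0], [[0, 0, 0], [0, -34, 0], 0], [[0, 0, 0], [0, -34, 0], 0], [[0, 0, 0], [0, -34, 0], 0], [[0, 0, 0], [0, -34, 0], 0]]'

```text
t: 2.15
tcp_pos: [0.4749, 0.0854, 0.2392]
tool_rot: [-0.0, 1.0, 0.0, -0.0]
force: [0.3, 0.1, -0.6]
finger_gap: 0.998
gripper_force: 0.0
```

Request:
play_rows --rows '[[[0, 0, 0], [0, -34, 0], 0], [[0, 0, 0], [0, -34, 0], 0], [[0, 0, 0], [0, -34, 0], 0], [[0, 0, 0], [0, -34, 0], 0], [[0, 0, 0], [0, -34, 0], 0], [[0, 0, 0], [0, -34, 0], 0], [[0, 0, 0], [0, -34, 0], 0], [[0, 0, 0], [0, -34, 0], 0], [[0, 0, 0], [0, -34, 0], 0], [[0, 0, 0], [0, -34, 0], 0], [[0, 0, 0], [0, -34, 0], 0], [[0, 0, 0], [0, -30, 0], 0]]'

```text
t: 3.15
tcp_pos: [0.4751, -0.3193, 0.2391]
tool_rot: [0.0, 1.0, -0.0, -0.0]
force: [1.0, -0.1, 0.5]
finger_gap: 0.999
gripper_force: 0.0
```

Request:
play_rows --rows '[[[0, 0, 0], [0, -10, 20], 0], [[0, 0, 0], [0, 0, 30], 0], [[0, 0, 0], [0, 0, 30], 0], [[0, 0, 0], [0, 0, 30], 0], [[0, 0, 0], [0, 0, 30], 0], [[0, 0, 0], [0, 0, 20], 0], [[0, 0, 0], [0, 0, 10], 0], [[0, 0, 0], [0, 0, 0], 0], [[0, 0, 0], [0, 0, 0], 0]]'

```text
t: 3.9
tcp_pos: [0.4756, -0.3272, 0.0693]
tool_rot: [-0.0, 1.0, 0.0, -0.0]
force: [0.1, 0.7, 1.1]
finger_gap: 0.995
gripper_force: 0.0
```

```bash
python3 - <<'E'
from h import *
p,d=snapshot("top"); q,_=snapshot("scene"); 
a=cv2.resize(p[220:330,340:450],(550,550),interpolation=2); print(sense()["tcp_pos"], proj("scene",sense()["tcp_pos"]))
b=cv2.resize(q[110:220,150:200+60],(250,550))
b=cv2.resize(q[120:220,160:260],(250*1,250)); b=cv2.copyMakeBorder(b,0,300,0,0,0)
cv2.imwrite("pics/pre.png",cv2.cvtColor(np.hstack([a,b]),cv2.COLOR_RGB2BGR))
E
```

```text
[ 0.47632849 -0.32792885  0.07072534] [[207.61040903 163.50418538]]
```

View pics/pre.png

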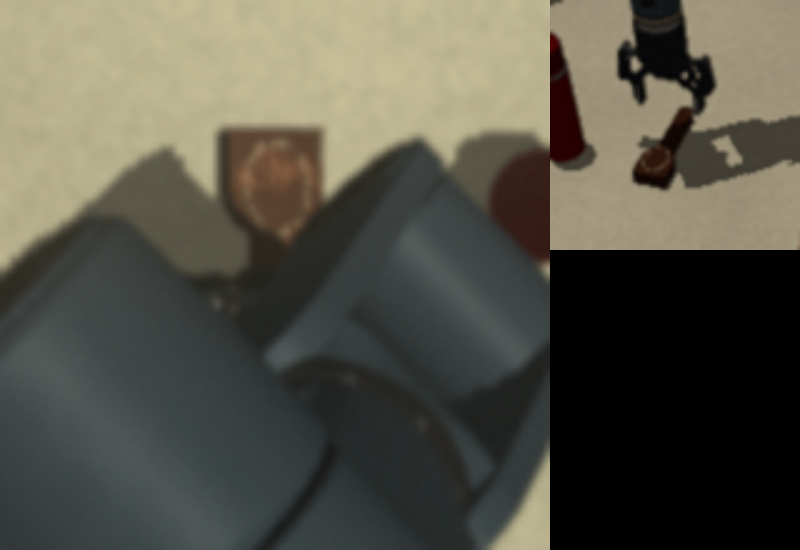

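The fingers straddle the handle, which is visible below the jaws in the scene inset. The walnut's head is at about crop (270,180). The flask shows at crop (520,200) close to the wrist, so I'll check that clearance by depth before descending.

```bash
python3 - <<'E'
from h import *
def cloud(n):
    p,d=snapshot(n); c,f=cam(n); v,u=np.mgrid[0:420,0:560]
    P=np.dstack([(u-c["cx"])/f*d,(v-c["cy"])/f*d,d]).reshape(-1,3); return (rot(c).apply(P)+c["xyz"])[d.ravel()>0], p.reshape(-1,3)[d.ravel()>0].astype(int)
for n in("top","scene"):
    W,C=cloud(n); k=(W[:,1]<-.3)&(W[:,1]>-.65)&(W[:,2]>.05)&(W[:,0]<.75)&(W[:,0]>.25)
    W,C=W[k],C[k]; red=(C[:,0]>2*C[:,2]+10)&(W[:,2]<.23)
    F=W[red]; A=W[~red]
    print(n,"flask",F.min(0).round(3),F.max(0).round(3))
    for z in np.arange(.05,.5,.05):
        q=A[(A[:,2]>=z)&(A[:,2]<z+.05)]
        if len(q): print(round(z,2),len(q),"min y",q[q[:,1].argmin()].round(3),"max x",q[q[:,0].argmax()].round(3))
E
```

```text
top flask [ 0.508 -0.52   0.052] [ 0.564 -0.46   0.214]
0.05 134 min y [ 0.505 -0.498  0.091] max x [ 0.569 -0.477  0.071]
0.1 137 min y [ 0.504 -0.49   0.107] max x [ 0.569 -0.478  0.139]
0.15 212 min y [ 0.508 -0.51   0.16 ] max x [ 0.572 -0.489  0.161]
0.2 59 min y [ 0.531 -0.522  0.203] max x [ 0.569 -0.491  0.201]
0.35 1154 min y [ 0.465 -0.391  0.38 ] max x [ 0.544 -0.315  0.368]
0.4 350 min y [ 0.454 -0.377  0.4  ] max x [ 0.531 -0.303  0.402]
0.45 258 min y [ 0.416 -0.343  0.451] max x [ 0.426 -0.335  0.45 ]
scene flask [ 0.51  -0.515  0.05 ] [ 0.573 -0.451  0.211]
0.05 44 min y [ 0.554 -0.516  0.097] max x [ 0.566 -0.505  0.1  ]
0.1 127 min y [ 0.553 -0.516  0.115] max x [ 0.561 -0.51   0.127]
0.15 244 min y [ 0.552 -0.517  0.165] max x [ 0.571 -0.484  0.164]
0.2 203 min y [ 0.532 -0.518  0.204] max x [ 0.561 -0.508  0.2  ]
0.25 167 min y [ 0.489 -0.357  0.274] max x [ 0.523 -0.313  0.3  ]
0.3 99 min y [ 0.47  -0.38   0.345] max x [ 0.54  -0.314  0.345]
0.35 437 min y [ 0.467 -0.39   0.356] max x [ 0.545 -0.313  0.356]
0.4 335 min y [ 0.45  -0.376  0.401] max x [ 0.523 -0.303  0.402]
0.45 120 min y [ 0.414 -0.338  0.452] max x [ 0.424 -0.331  0.451]
```

Arm reaches y ≈ -0.39 at most, flask edge at -0.455: clear.

Request:
play_rows --rows '[[[0, 0, 0], [0, 0, 20], 0], [[0, 0, 0], [0, 0, 20], 0], [[0, 0, 0], [0, 0, 12], 0], [[0, 0, 0], [0, 0, 7], 0], [[0, 0, 0], [0, 0, 0], 0], [[0, 0, 0], [0, 0, 0], 0], [[0, 0, 0], [0, 0, 0], 0.5], [[0, 0, 0], [0, 0, 0], 0.65], [[0, 0, 0], [0, 0, 0], 0.7], [[0, 0, 0], [0, 0, 0], 0.8], [[0, 0, 0], [0, 0, 0], 1], [[0, 0, 0], [0, 0, 0], 1]]'

```text
t: 5.1
tcp_pos: [0.4759, -0.3276, 0.011]
tool_rot: [-0.0, 1.0, -0.001, 0.001]
force: [0.6, -0.5, 2.8]
finger_gap: 0.265
gripper_force: 59.9
```

Request:
play_rows --rows '[[[0, 0, 0], [0, 0, 0], 1], [[0, 0, 0], [0, 0, 0], 1], [[0, 0, 0], [0, 0, 0], 1], [[0, 0, 0], [0, 0, 0], 1]]'

```text
t: 5.43
tcp_pos: [0.4759, -0.3276, 0.011]
tool_rot: [-0.0, 1.0, -0.001, 0.001]
force: [-0.7, 0.4, 5.1]
finger_gap: 0.266
gripper_force: 60.1
```

Request:
play_rows --grip_force 80 --rows '[[[0, 0, 0], [0, 0, 0], 1], [[0, 0, 0], [0, 0, -5], 1], [[0, 0, 0], [0, 0, -15], 1], [[0, 0, 0], [0, 0, -20], 1], [[0, 0, 0], [0, 0, -20], 1], [[0, 0, 0], [0, 0, -20], 1], [[0, 0, 0], [0, 0, -10], 1], [[0, 0, 0], [3, 10, 0], 1], [[0, 0, 0], [3, 20, 0], 1], [[0, 0, 0], [3, 25, 0], 1], [[0, 0, 0], [3, 25, 0], 1], [[0, 0, 0], [3, 25, 0], 1]]'

```text
t: 6.43
tcp_pos: [0.4587, -0.2197, 0.099]
tool_rot: [0.0, 1.0, 0.001, -0.001]
force: [-1.0, 0.2, -1.3]
finger_gap: 0.265
gripper_force: 78.5
```

Request:
play_rows --rows '[[[0, 0, 0], [3, 25, 0], 1], [[0, 0, 0], [3, 25, 0], 1], [[0, 0, 0], [3, 25, 0], 1], [[0, 0, 0], [3, 25, 0], 1], [[0, 0, 0], [3, 25, 0], 1], [[0, 0, 0], [3, 25, 0], 1], [[0, 0, 0], [2, 25, 0], 1], [[0, 0, 0], [0, 14, 0], 1], [[0, 0, -4], [0, 5, 0], 1], [[0, 0, -4], [0, 0, 0], 1], [[0, 0, -2.5], [0, 0, 0], 1], [[0, 0, 0], [0, 0, 0], 1]]'

```text
t: 7.43
tcp_pos: [0.4387, -0.0269, 0.0994]
tool_rot: [-0.092, 0.996, 0.001, -0.001]
force: [0.5, 0.8, -1.3]
finger_gap: 0.263
gripper_force: 78.6
```

Request:
play_rows --rows '[[[0, 0, 0], [0, 0, 0], 1], [[0, 0, 0], [0, 0, 0], 1]]'

```text
t: 7.6
tcp_pos: [0.4396, -0.0278, 0.0998]
tool_rot: [-0.091, 0.996, 0.0, -0.001]
force: [0.5, 0.2, -1.8]
finger_gap: 0.267
gripper_force: 78.5
```

```bash
python3 - <<'E'
from h import *
p,d=save("top","held_top"); q,_=save("scene","held_sc"); s=sense(); print(s["tcp_pos"],R.from_quat(s["tool_rot"]).as_matrix().round(4).tolist(),s["finger_gap"],s["force"])
a=cv2.resize(p[205:335,235:335],(460,598),interpolation=2); b=cv2.resize(q[130:230,240:320],(320,400),interpolation=2); b=cv2.copyMakeBorder(b,0,198,0,0,0)
cv2.imwrite("pics/held.png",cv2.cvtColor(np.hstack([a,b]),cv2.COLOR_RGB2BGR))
E
```

```text
[ 0.4399581  -0.02804107  0.10004014] [[-0.9834, -0.1816, -0.0009], [-0.1816, 0.9834, 0.0003], [0.0008, 0.0004, -1.0]] 0.25825804345624037 [ 0.36157547 -0.17976963 -1.10019747]
```

View pics/held.png

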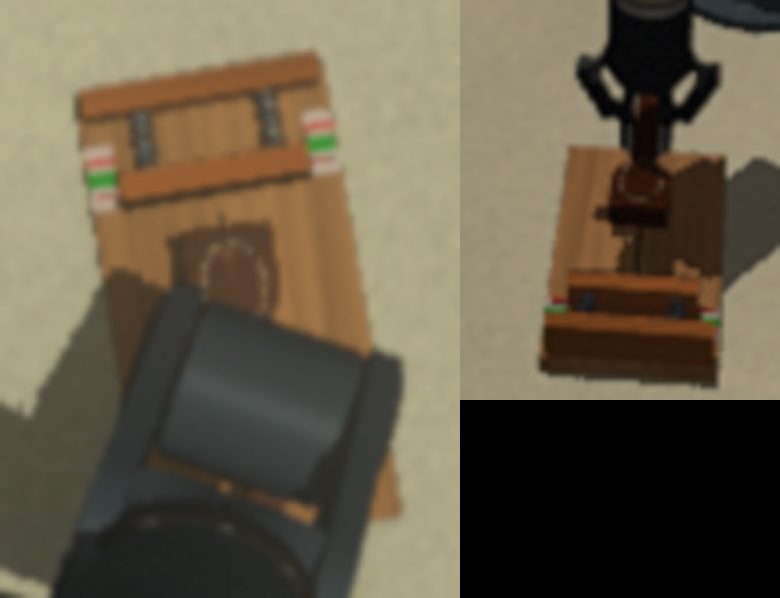

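Blank is held flat, broad end facing the fence, about over the centre line (head in the top crop at (225,265), line emerging at (222,215)). Lowering.

Request:
play_rows --rows '[[[0, 0, 0], [0, 0, 10], 1], [[0, 0, 0], [0, 0, 20], 1], [[0, 0, 0], [0, 0, 20], 1], [[0, 0, 0], [0, 0, 10], 1], [[0, 0, 0], [0, 0, 4], 1], [[0, 0, 0], [0, 0, 0], 1], [[0, 0, 0], [0, 0, 0], 1], [[0, 0, 0], [0, 0, 0], 1]]'

```text
t: 8.37
tcp_pos: [0.4408, -0.0283, 0.0369]
tool_rot: [-0.092, 0.996, -0.0, 0.001]
force: [0.1, -0.9, -2.1]
finger_gap: 0.264
gripper_force: 78.5
```

Request:
play_rows --rows '[[[0, 0, 0], [0, 0, 1], 1], [[0, 0, 0], [0, 0, 1], 1], [[0, 0, 0], [0, 0, 0], 1], [[0, 0, 0], [0, 0, 0], 1]]'

```text
t: 8.7
tcp_pos: [0.4405, -0.0281, 0.0346]
tool_rot: [-0.092, 0.996, -0.0, 0.0]
force: [0.0, -0.1, -1.9]
finger_gap: 0.264
gripper_force: 78.5
```

```bash
cat > head.py <<'E'
from board import *
import sys
p,d=save("top",sys.argv[1]); s=[sense() for _ in range(3)][-1]; print(s["t"],s["tcp_pos"].round(4),s["force"].round(1),s["ft_torque"].round(2))
yaw=np.radians(10.53); a=np.array([np.cos(yaw),np.sin(yaw)]); n=np.array([-a[1],a[0]]); o=np.array([.4848,-.0206])
print("tcp in board",(s["tcp_pos"][:2]-o)@a,(s["tcp_pos"][:2]-o)@n,"tool yaw",np.degrees(R.from_quat(s["tool_rot"]).as_rotvec()).round(2))
c,f=cam("top"); v,u=np.mgrid[0:420,0:560]
P=np.dstack([(u-c["cx"])/f*d,(v-c["cy"])/f*d,d]).reshape(-1,3); W=rot(c).apply(P)+c["xyz"]; X=(W[:,:2]-o)@a; Y=(W[:,:2]-o)@n; h=W[:,2]
# head of the blank: in front of the fence, above the board, below the arm
k=(X>.0)&(X<.083)&(abs(Y)<.06)&(h>.034)&(h<.06); m=k.reshape(420,560)
ys,xs=np.nonzero(m); Q=ray("top",np.c_[xs,ys],.048)[:,:2]; X2=(Q-o)@a; Y2=(Q-o)@n
for x in np.arange(.0,.1,.01):
    j=(X2>=x)&(X2<x+.01)
    if j.sum()>5: print(round(x,2),j.sum(),"y",Y2[j].min().round(4),Y2[j].max().round(4))
print("max x",np.sort(X2)[-8:].round(4))
# fence front: points at fence-top height
k=(X>.07)&(X<.135)&(abs(Y)<.05)&(h>.055)&(h<.075); 
ys,xs=np.nonzero(k.reshape(420,560)); Q=ray("top",np.c_[xs,ys],.059)[:,:2]; X3=(Q-o)@a; Y3=(Q-o)@n
for y0 in (-.05,.0): 
    j=(Y3>=y0)&(Y3<y0+.05); print("fence x",np.percentile(X3[j],[1,5,50,95,99]).round(4))
E
python3 head.py down
```

```text
8.75 [ 0.4404 -0.0281  0.0345] [0.1 0.3 0.2] [-0.01  0.1   0.01]
tcp in board -0.044980923932072946 0.0007108319023937616 tool yaw [-1.6490e+01  1.7922e+02 -1.0000e-02]
0.0 12 y -0.0217 -0.0073
0.01 45 y -0.0264 0.0201
0.02 58 y -0.0273 0.0233
0.03 67 y -0.0269 0.0257
0.04 67 y -0.0274 0.0261
0.05 65 y -0.0275 0.0252
max x [0.0586 0.059  0.059  0.0591 0.0595 0.0595 0.0595 0.06  ]
fence x [0.0862 0.087  0.0965 0.1055 0.117 ]
fence x [0.0862 0.0869 0.0964 0.106  0.1219]
```

Request:
play_rows --rows '[[[0, 0, 0], [0, 0, 1], 1], [[0, 0, 0], [0, 0, 0], 1], [[0, 0, 0], [0, 0, 0], 1]]'

```text
t: 9.0
tcp_pos: [0.4404, -0.0281, 0.0333]
tool_rot: [-0.092, 0.996, 0.0, -0.0]
force: [-0.5, 0.4, -0.7]
finger_gap: 0.261
gripper_force: 78.5
```

Request:
play_rows --rows '[[[0, 0, 0], [0, 0, 0.5], 1], [[0, 0, 0], [0, 0, 0], 1], [[0, 0, 0], [0, 0, 0], 1]]'

```text
t: 9.25
tcp_pos: [0.4404, -0.0281, 0.0331]
tool_rot: [-0.092, 0.996, -0.0, 0.0]
force: [0.0, -0.2, 4.5]
finger_gap: 0.263
gripper_force: 79.0
```

Request:
play_rows --rows '[[[0, 0, 0], [0, 0, 0.5], 1], [[0, 0, 0], [0, 0, 0], 1], [[0, 0, 0], [0, 0, 0], 1]]'

```text
t: 9.5
tcp_pos: [0.4404, -0.0281, 0.0331]
tool_rot: [-0.092, 0.996, -0.0, 0.0]
force: [-2.1, -0.1, 10.1]
finger_gap: 0.263
gripper_force: 80.1
```

Request:
play_rows --rows '[[[0, 0, 0], [0, 0, -0.3], 1], [[0, 0, 0], [-2, 0, 0], 1], [[0, 0, 0], [-3, 0, 0], 1], [[0, 0, 0], [-3, 0, 0], 1], [[0, 0, 0], [-3, 0, 0], 1], [[0, 0, 0], [-3, 0, 0], 1], [[0, 0, 0], [-3, 0, 0], 1], [[0, 0, 0], [-3, 0, 0], 1], [[0, 0, 0], [0, 0, 0], 1], [[0, 0, 0], [0, 0, 0], 1]]'

```text
t: 10.33
tcp_pos: [0.4555, -0.0233, 0.0331]
tool_rot: [-0.092, 0.996, 0.001, -0.004]
force: [-7.6, -1.1, 13.1]
finger_gap: 0.262
gripper_force: 80.4
```

Request:
play_rows --rows '[[[0, 0, 0], [-2, 0, 0], 1], [[0, 0, 0], [-2, 0, 0], 1], [[0, 0, 0], [-2, 0, 0], 1], [[0, 0, 0], [-2, 0, 0], 1], [[0, 0, 0], [0, 0, 0], 1], [[0, 0, 0], [0, 0, 0], 1], [[0, 0, 0], [0, 0, 0], 1]]'

```text
t: 10.92
tcp_pos: [0.4629, -0.0218, 0.0331]
tool_rot: [-0.092, 0.996, 0.002, -0.005]
force: [-10.8, -0.6, 13.3]
finger_gap: 0.261
gripper_force: 80.4
```

```bash
python3 head.py push1
```

```text
10.9667 [ 0.4629 -0.0218  0.0331] [-9.  -1.  14.6] [-0.35  1.03 -0.09]
tcp in board -0.021741688109293392 0.0027769286274338984 tool yaw [  16.51 -178.71   -0.27]
0.03 12 y -0.0213 -0.0069
0.04 38 y -0.0246 0.0238
0.05 60 y -0.0247 0.0215
0.06 65 y -0.0252 0.0285
0.07 67 y -0.0253 0.028
0.08 19 y -0.023 0.0261
max x [0.0819 0.0819 0.082  0.0823 0.0824 0.0824 0.0829 0.0829]
fence x [0.0738 0.0865 0.0959 0.1052 0.1112]
fence x [0.0862 0.0868 0.096  0.1056 0.1263]
```

Request:
play_rows --rows '[[[0, 0, 0], [0, 0, -0.4], 1], [[0, 0, 0], [0, 0, 0], 1], [[0, 0, 0], [0, 0, 0], 1], [[0, 0, 0], [0, 0, 0], 1]]'

```text
t: 11.3
tcp_pos: [0.4661, -0.0225, 0.0331]
tool_rot: [-0.092, 0.996, 0.001, -0.002]
force: [-5.3, 0.1, 7.8]
finger_gap: 0.261
gripper_force: 79.6
```

```bash
python3 head.py push2
```

```text
11.35 [ 0.4661 -0.0225  0.0331] [-4.6  0.2  7.7] [-0.07  0.52  0.03]
tcp in board -0.01870196109247942 0.001540124271849861 tool yaw [ 1.6520e+01 -1.7904e+02 -1.1000e-01]
0.03 8 y -0.0213 -0.0125
0.04 36 y -0.0261 0.0233
0.05 57 y -0.0247 0.0196
0.06 66 y -0.0262 0.0261
0.07 65 y -0.0253 0.0271
0.08 21 y -0.0258 0.0261
max x [0.0819 0.082  0.0823 0.0824 0.0824 0.0829 0.0833 0.0834]
fence x [0.0818 0.0863 0.0963 0.1061 0.1177]
fence x [0.0817 0.0862 0.096  0.1055 0.1266]
```

Request:
play_rows --rows '[[[0, 0, 0], [0, 0, -0.3], 1], [[0, 0, 0], [0, 0, 0], 1], [[0, 0, 0], [-1.5, 0, 0], 1], [[0, 0, 0], [-1.5, 0, 0], 1], [[0, 0, 0], [-1.5, 0, 0], 1], [[0, 0, 0], [-1.5, 0, 0], 1], [[0, 0, 0], [0, 0, 0], 1], [[0, 0, 0], [0, 0, 0], 1], [[0, 0, 0], [0, 0, 0], 1]]'

```text
t: 12.1
tcp_pos: [0.4697, -0.0215, 0.0331]
tool_rot: [-0.092, 0.996, 0.001, -0.004]
force: [-10.0, -3.4, 8.2]
finger_gap: 0.262
gripper_force: 79.8
```

```bash
python3 head.py push3
```

```text
12.15 [ 0.4697 -0.0215  0.0331] [-9.7 -2.9  8.6] [-0.76  1.16 -0.16]
tcp in board -0.01501979319275638 0.0019239624469157895 tool yaw [  16.46 -178.76   -0.2 ]
0.04 18 y -0.0228 0.0261
0.05 47 y -0.0247 0.0219
0.06 60 y -0.0262 0.0252
0.07 65 y -0.0253 0.0271
0.08 24 y -0.0258 0.0261
max x [0.0823 0.0824 0.0824 0.0828 0.0829 0.0829 0.0833 0.0833]
fence x [0.0875 0.0901 0.1001 0.1096 0.1248]
fence x [0.0896 0.0908 0.0997 0.109  0.1236]
```

```bash
python3 - <<'E'
from h import *
s=sense(); r=R.from_quat(s["tool_rot"]); ideal=R.from_euler("z",10.5,degrees=True)*R.from_quat([0,1,0,0])
print("tool-frame turn to restore (deg)",np.degrees((r.inv()*ideal).as_rotvec()).round(2), r.as_matrix()[:,2].round(4))
E
```

```text
tool-frame turn to restore (deg) [ 0.17 -0.46  0.02] [-0.0085  0.0015 -1.    ]
```

Request:
play_rows --rows '[[[0, 0, 0], [-1.5, 0, -0.2], 1], [[0, 0, 0], [-1.5, 0, 0], 1], [[0, 0, 0], [-1, 0, 0], 1], [[0, 0, 0], [0, 0, 0], 1], [[0, 0, 0], [0, 0, 0], 1], [[0, 0, 0], [0, 0, 0], 1]]'

```text
t: 12.65
tcp_pos: [0.4718, -0.0207, 0.0331]
tool_rot: [-0.091, 0.996, 0.002, -0.006]
force: [-12.0, -6.1, 9.0]
finger_gap: 0.259
gripper_force: 80.0
```

```bash
python3 head.py push4;  python3 - <<'E'
from h import *
s=sense(); r=R.from_quat(s["tool_rot"]); ideal=R.from_euler("z",10.5,degrees=True)*R.from_quat([0,1,0,0])
print("tool-frame turn to restore (deg)",np.degrees((r.inv()*ideal).as_rotvec()).round(2))
E
```

```text
12.7 [ 0.4718 -0.0207  0.0331] [-13.   -4.8   9.2] [-1.13  1.53 -0.36]
tcp in board -0.012759874249279716 0.002307142921999254 tool yaw [  16.37 -178.57   -0.29]
0.04 9 y -0.0228 -0.0088
0.05 35 y -0.0247 0.007
0.06 58 y -0.0262 0.021
0.07 66 y -0.0253 0.0275
0.08 24 y -0.0258 0.0261
max x [0.0823 0.0824 0.0824 0.0828 0.0829 0.0829 0.0833 0.0839]
fence x [0.0921 0.0928 0.1024 0.1117 0.1272]
fence x [0.0822 0.0924 0.102  0.1116 0.1159]
tool-frame turn to restore (deg) [ 0.25 -0.66 -0.02]
```

Request:
play_rows --rows '[[[0, -0.4, 0], [-1, -0.7, 0], 1], [[0.2, -0.4, 0], [-1, -0.8, -0.1], 1], [[0, 0, 0], [-1, 0, 0], 1], [[0, 0, 0], [-1, 0, 0], 1], [[0, 0, 0], [0, 0, 0], 1], [[0, 0, 0], [0, 0, 0], 1], [[0, 0, 0], [0, 0, 0], 1]]'

```text
t: 13.28
tcp_pos: [0.4738, -0.0207, 0.0331]
tool_rot: [-0.092, 0.996, 0.001, -0.001]
force: [-16.2, -6.0, 11.1]
finger_gap: 0.261
gripper_force: 80.1
```

```bash
cat >> head.py <<'E'
r=R.from_quat(s["tool_rot"]); ideal=R.from_euler("z",10.5,degrees=True)*R.from_quat([0,1,0,0])
print("restore turn",np.degrees((r.inv()*ideal).as_rotvec()).round(2),"force a,n",(s["force"][:2]@a).round(1),(s["force"][:2]@n).round(1))
E
python3 head.py push5
```

```text
13.3333 [ 0.4739 -0.0207  0.0331] [-15.3  -4.8  11. ] [-0.94  2.25 -0.16]
tcp in board -0.010758417517434312 0.0019022581797302311 tool yaw [  16.53 -179.1    -0.25]
0.04 10 y -0.0228 -0.0088
0.05 39 y -0.0247 0.0215
0.06 57 y -0.0262 0.0224
0.07 66 y -0.0253 0.0275
0.08 22 y -0.0258 0.0261
max x [0.0819 0.082  0.0823 0.0824 0.0824 0.0828 0.0829 0.0833]
fence x [0.094  0.0949 0.1038 0.113  0.1139]
fence x [0.0937 0.0948 0.1039 0.1137 0.1268]
restore turn [ 0.17 -0.12  0.05] force a,n -16.0 -1.9
```

Request:
play_rows --rows '[[[0, 0, 0], [0, -0.5, -0.3], 1], [[0, 0, 0], [0, 0, -0.2], 1], [[0, 0, 0], [0, 0, 0], 1], [[0, 0, 0], [0, 0, 0], 1], [[0, 0, 0], [0, 0, 0], 1]]'

```text
t: 13.75
tcp_pos: [0.475, -0.0211, 0.0331]
tool_rot: [-0.093, 0.996, 0.001, -0.0]
force: [-12.3, -1.4, 5.8]
finger_gap: 0.263
gripper_force: 79.1
```

```bash
python3 head.py push6
```

```text
13.8 [ 0.475  -0.0211  0.0331] [-11.1  -2.    5.4] [-0.52  1.85  0.14]
tcp in board -0.009734882264587432 0.001339689249231485 tool yaw [  16.66 -179.19   -0.21]
0.04 8 y -0.0228 -0.0088
0.05 35 y -0.0247 0.0215
0.06 56 y -0.0262 0.021
0.07 64 y -0.0253 0.0271
0.08 22 y -0.0258 0.0261
max x [0.0819 0.082  0.0823 0.0824 0.0824 0.0828 0.0829 0.0829]
fence x [0.0761 0.0951 0.1043 0.114  0.1233]
fence x [0.0825 0.0955 0.1053 0.1146 0.1306]
restore turn [ 0.14 -0.03  0.12] force a,n -11.2 0.1
```

Request:
play_rows --rows '[[[0, 0, 0], [-1, 0, 0], 1], [[0, -0.2, 0], [-1, -0.3, 0], 1], [[0, 0, 0], [-0.7, 0, 0], 1], [[0, 0, 0], [0, 0, 0], 1], [[0, 0, 0], [0, 0, 0], 1], [[0, 0, 0], [0, 0, 0], 1], [[0, 0, 0], [0, 0, 0], 1], [[0, 0, 0], [0, 0, 0], 1]]'

```text
t: 14.47
tcp_pos: [0.476, -0.0208, 0.0331]
tool_rot: [-0.093, 0.996, 0.002, -0.0]
force: [-15.2, -3.9, 6.5]
finger_gap: 0.26
gripper_force: 79.5
```

```bash
python3 head.py push7; python3 - <<'E'
from h import *
p=cv2.imread("pics/push7.png"); q,_=save("scene","push7s"); q=q[...,::-1]
a=cv2.resize(p[212:272,240:320],(800,600),interpolation=2); b=cv2.resize(q[170:230,250:320],(466,400),interpolation=2)
a=cv2.resize(p[215:265,245:315],(560,400),interpolation=2); a=cv2.resize(p[215:275,245:315],(466,400),interpolation=2)
cv2.imwrite("pics/final.png",np.hstack([a[:,:],b])[:, :800])
E
```

```text
14.5167 [ 0.476  -0.0208  0.0331] [-14.8  -4.4   8.3] [-0.92  2.3   0.05]
tcp in board -0.008720762560751688 0.0014578801608724776 tool yaw [  16.67 -179.18   -0.32]
0.05 32 y -0.0247 0.0042
0.06 52 y -0.0262 0.021
0.07 64 y -0.0253 0.0271
0.08 22 y -0.0258 0.0261
max x [0.0819 0.082  0.0823 0.0824 0.0824 0.0828 0.0829 0.0829]
fence x [0.079  0.0906 0.1054 0.1155 0.127 ]
fence x [0.0891 0.0962 0.1057 0.1151 0.1262]
restore turn [ 0.21 -0.02  0.13] force a,n -15.4 -1.6
```

View pics/final.png

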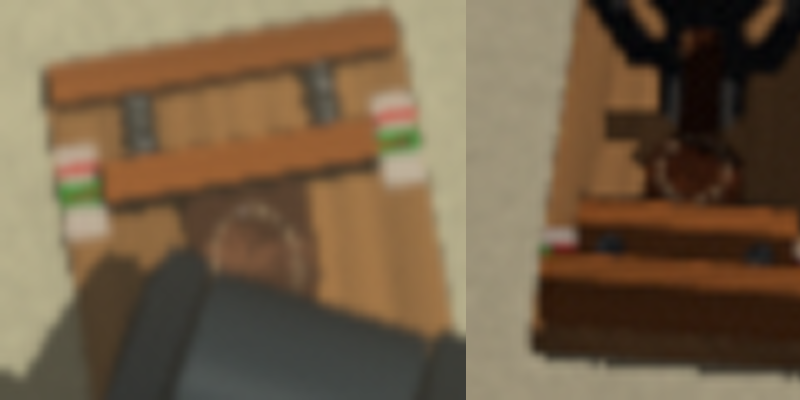

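The red pointers sit inside both green bars (at about (80,190) and (400,140)), the head is square against the fence, and travel is about 10 mm. Now I'll hold for over two seconds.

Request:
play_rows --rows '[[[0, 0, 0], [0, 0, 0], 1], [[0, 0, 0], [0, 0, 0], 1], [[0, 0, 0], [0, 0, 0], 1], [[0, 0, 0], [0, 0, 0], 1], [[0, 0, 0], [0, 0, 0], 1], [[0, 0, 0], [0, 0, 0], 1], [[0, 0, 0], [0, 0, 0], 1], [[0, 0, 0], [0, 0, 0], 1], [[0, 0, 0], [0, 0, 0], 1], [[0, 0, 0], [0, 0, 0], 1], [[0, 0, 0], [0, 0, 0], 1], [[0, 0, 0], [0, 0, 0], 1]]'

```text
t: 15.57
tcp_pos: [0.476, -0.0208, 0.0331]
tool_rot: [-0.093, 0.996, 0.002, -0.0]
force: [-14.7, -3.4, 7.6]
finger_gap: 0.261
gripper_force: 79.5
```

Request:
play_rows --rows '[[[0, 0, 0], [0, 0, 0], 1], [[0, 0, 0], [0, 0, 0], 1], [[0, 0, 0], [0, 0, 0], 1], [[0, 0, 0], [0, 0, 0], 1], [[0, 0, 0], [0, 0, 0], 1], [[0, 0, 0], [0, 0, 0], 1], [[0, 0, 0], [0, 0, 0], 1], [[0, 0, 0], [0, 0, 0], 1], [[0, 0, 0], [0, 0, 0], 1], [[0, 0, 0], [0, 0, 0], 1], [[0, 0, 0], [0, 0, 0], 1], [[0, 0, 0], [0, 0, 0], 1]]'

```text
t: 16.57
tcp_pos: [0.476, -0.0207, 0.0331]
tool_rot: [-0.093, 0.996, 0.002, -0.0]
force: [-16.2, -4.4, 6.8]
finger_gap: 0.266
gripper_force: 79.5
```

Request:
play_rows --rows '[[[0, 0, 0], [0, 0, 0], 1], [[0, 0, 0], [0, 0, 0], 1], [[0, 0, 0], [0, 0, 0], 1], [[0, 0, 0], [0, 0, 0], 1], [[0, 0, 0], [0, 0, 0], 1], [[0, 0, 0], [0, 0, 0], 1], [[0, 0, 0], [0, 0, 0], 1], [[0, 0, 0], [0, 0, 0], 1], [[0, 0, 0], [0, 0, 0], 1], [[0, 0, 0], [0, 0, 0], 1], [[0, 0, 0], [0, 0, 0], 1], [[0, 0, 0], [0, 0, 0], 1]]'

```text
t: 17.57
tcp_pos: [0.476, -0.0208, 0.0331]
tool_rot: [-0.093, 0.996, 0.002, -0.0]
force: [-14.5, -4.1, 6.6]
finger_gap: 0.264
gripper_force: 79.5
```

```bash
python3 head.py end | grep -v " y "; python3 -c "
from station import *
print(sign_off())"
```

```text
17.6167 [ 0.476  -0.0207  0.0331] [-14.6  -3.    6.9] [-0.91  2.3   0.05]
tcp in board -0.008691841992157699 0.001470645418253366 tool yaw [  16.68 -179.19   -0.31]
max x [0.0819 0.082  0.0823 0.0824 0.0824 0.0828 0.0829 0.0829]
fence x [0.0795 0.0963 0.1056 0.115  0.1159]
fence x [0.0775 0.096  0.1058 0.1156 0.1314]
restore turn [ 0.2  -0.02  0.14] force a,n -14.9 -0.3
the job is handed in; nothing more can be done
None
```

The walnut blank lies flat on the bench hook, within 1–2 mm of the centre line with its broad end square to the fence; I pushed it to about 10 mm of travel (pointers in the green), held it there 3 s, and handed in at about 17.6 s with the arm still gripping and pressing.

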